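# Cover the seal pot and hold the basket gate open

## Task

First put the steel cover gently on the pot of seal plugs that stands in the mesh basket, seated level in its rim, and let go of it. Then pinch the red safety catch on the basket's gate fully back, squeeze the black and yellow gate handle to draw its bolt, and swing the gate past its half-open detent until it stands about square to the basket; the gate springs back, so finish while still holding it wide open so that a colleague can slide the covered pot out. Leave the pot where it stands and do not disturb the tape roll, the spray bottle or the jar.

Things in the scene. Friction and masses are not known exactly. Their poses are not given: they have to be found in the camera images.
- basket: fixed blue-framed wire-mesh basket, open on top, on an aluminium plate (262 x 180 mm); origin on the bench under its middle; x away from the robot (within 0.15 rad), y left, z up. Walls 112 mm high at x = -120 and +113 mm and y = -72 mm. The gate closes the y = +72 mm side, from its hinge at x = -104 mm to the latch post at x = +113 mm; keeper on that post up to 134 mm high
- hinge_axis (a point): point on the gate's vertical hinge axis (near left post), 156 mm above the bench, the height at which to take both catches; axes as the basket's. The detent's roller block, up to 131 mm high, sits on the near wall beside it
- gate (a joint): rad: 0 shut, grows as the 198 mm long gate swings outward (counter-clockwise from above), stop at 1.75. Its spring pulls it shut (0.09 N m at 0, 0.25 at 1.6). A roller detent on the hinge resists from 0.4 with about 0.3 N m more; crest at 0.75, passed at 1.1. Let go beyond it, the gate springs back and stays near 1.05, not wide enough
- safety_catch (a joint): m: travel of the safety catch's red thumb piece: 0 bolted, 0.014 fully back (bolt clear of its keeper from about 0.008; pinch it fully back). Stays where it is left (friction about 3 N, no spring)
- safety_grip (a point): safety catch on the gate's top, 160 mm from the hinge: fixed steel tab, and red thumb piece on the far side, upright plates 22 mm wide, 119 to 175 mm high. Pinch them together along the gate. Outer faces 13 mm hingeward and 27 mm beyond this point when bolted, 13 and 13 when fully back. The point rides on the gate; x along the gate from the hinge, y outward, z up
- handle_paddle (a joint): m: travel of the handle's yellow paddle: 0 released, 0.011 fully squeezed against a 4.5 to 9.5 N return spring. Its bolt is clear of the latch post from about 0.006; squeeze it fully and keep it so while the gate leaves the post (first 0.1 rad)
- handle_grip (a point): squeeze handle on the gate's top, 80 mm from the hinge: black fixed plate inside, yellow paddle outside, upright, 44 mm long, base up to 116 mm, tops at 174 mm. Squeeze them together across the gate. Outer faces 10.75 mm inside and 21.75 mm outside this point when released, 10.75 each when squeezed. The point rides on the gate; x along the gate from the hinge, y outward, z up
- pot: loose round stainless pot in the basket, 0.7 kg, three rubber plugs in it (up to 36 mm above its underside); 92 mm across the rim, 80 mm high, mouth 84 mm; origin at the centre of its underside, 16 mm above the bench
- cover: loose steel cover lying on the bench right of the basket, about 0.18 kg: flange 96 mm across, 4 mm thick; under it a spigot 76 mm across, 7 mm deep, that goes into the pot's mouth; on top a black knob 24 mm across, 11 to 42 mm above the underside. Origin at the centre of the spigot's underside, z up. Seated, it is 73 mm above the pot's origin
- tape_roll: yellow tape roll lying flat, 104 x 24 mm, loose bystander right of the basket's far end; origin under its centre. Right of it and of the cover stands the press's upright guard: front post at x = 0.41 to 0.45, y = -0.33 to -0.37 m, side panel behind it at y = -0.324 m, 0.6 m high; keep the arm clear of them
- leak_spray: white spray bottle with red nozzle, 60 mm wide, 185 mm high, loose bystander behind the gate's sweep; origin under its centre
- oring_jar: white jar with black lid, 63 mm across, 61 mm high, loose bystander behind the basket's right corner; origin under its centre

How it is judged:
By the outcome, as a careful person would: the job done as asked, in the order asked, and still so for the second after the job is handed in, while the arm keeps its last pose, push and grip.
It also fails if it takes over 72 s, if anything falls off the work surface, if the arm or the gripper's body presses on something with over 40 N, if the wrist force passes 120 N, or if a joint passes its speed limit or range.

## Robot

A 6-joint arm with a two-finger parallel gripper is mounted at the origin on a cart in front of the work surface, level with it; the furniture and walls round the work are solid. World frame = base frame: x ahead of the robot, y to its left, z up, the work surface at z = 0. Lengths are in m, angles in degrees, forces in N, time in s.
With the tool pointing down it reaches from about 0.3 to 0.75 m from the base axis. Payload 8.5 kg.
Tool frame: the origin (TCP) lies at the very end of the fingers, on their centre line; the grasp point (between the pads) lies 19 mm behind it; z points along the fingers, y is the line along which they close (so a half turn about z gives the same grasp; the last joint's range is limited). The gripper opens to 85 mm and grips with 20 to 120 N. Pads are 22 mm wide; open, the fingers measure 114 mm over their backs; the gripper's body (76 mm by 85 mm) begins 54 mm behind the grasp point. The pads swing forward as they close: fully open they stand 13 mm farther back than shut.
Start: joints at [-80.117, 21.807, 74.336, -0, 83.858, -12.336], TCP at [0.208, -0.509, 0.231] pointing down, gripper open.
Joint ranges: [-178.18, 178.18], [-50.72, 133.34], [12.68, 142.11], [-81.47, 261.47], [9.98, 163.14], [-165.26, 165.26]. Speed limits (degrees/s): [136.94, 136.94, 180, 180, 180, 180].

## Interface

Orientations are given as a 3x3 rotation matrix whose columns are the frame's x, y, z axes.
In Python, from rig import env, optics, spotter gives the robot as it stands.
- The arm moves only by the shell command python3 -m crank 'ROWS' [FORCE]. ROWS is JSON, one flat list of numbers, 5 for each row, row after row: the finger opening in cm, from 0 to 8.54, then the shift along the tool's x, y, z in cm, then the turn about the tool's z in rad. A call has exactly 8 rows; each row shifts and turns the commanded pose from where the row before left it, along the tool's axes as they then stand; what a row does not reach is not made up. A row lasts 1/12 s, in which the tool goes at most 41.7 mm and 7.16 degrees, less where a joint would pass 70% of its speed; a pose out of reach is approached as far as the arm can. A call is refused whole if a number of a shift passes 4.17 or a number of a turn 0.125, either way. A call with a gripper value outside its range is refused whole. The fingers move at their own pace and stop on an object; FORCE is the grip in N (left out, the last holds). Time passes only in rows, so rows that do not move let the fingers close, or fill a call up. It gives the time, the measured TCP pose, the force, the opening and the grip force at its end, in the units of the state.
- env.observe(): the state, without advancing time (a new reading comes with each control period).
- optics.get_image(name): name is "scene" or "top" or "wrist"; returns a dict with "color" (384x512x3 uint8, red, green, blue), "intrinsics" (3x3 intrinsics, pixels), "pose" (4x4, takes a point from camera to world coordinates). Camera axes: x right, y up, looking along -z (the intrinsics and any distortion apply to the point x, -y, -z); pixel columns grow to the right and rows downward; lengths in m; the calibration is good to about 2 mm. A picture is of the moment at which its call begins. There is no depth.
- env.close_job(): hands the job in; it is judged then, once.
Trained networks look in a picture, given as the dict that the camera call returned (one of the last four; its "shot" number tells which), for a name from the list of things; names that differ only in an ending like _2 or _b are one class to them, and where a whole thing is asked for, a point or a joint stands for the part that bears it (a point fixed in the world has none). Each returns a list of dicts, best first, with "score" (0 to 1); they miss things now and then, are a little off and sometimes report something else, mostly with a low value. They report only what shows in the picture. A call takes as long as a camera call.
- spotter.look_for(picture, query): "at" ([column, row] as shares, 0 to 1, of the picture: columns of its width, rows of its height, amid what is visible of it).
The state is a dict: "time_s": time; "q": joint angles; "qvel": joint speeds; "joint_efforts": joint torques, N m; "position": TCP position; "tool_rot": TCP orientation; "ft_force": force on the tool from outside, world axes, zero at the start; "wrist_torque": the same for the moment, N m; "grip_width": finger opening in m; "gripper_force": force on a finger pad.
Only numpy, scipy, OpenCV 4.12 (cv2) and the standard library are available. Lean on these libraries where they do the work, as an engineer would, in place of code of your own. Each camera call takes 0.05 s, during which the arm holds its last target. There are 200 camera calls.

## Working session

There is one attempt and no reset: what is moved stays moved. The work goes in short steps, Python scripts to look and compute and a shell command to move; the robot and the scene stay as the last step left them, time stands still between calls to the robot, and variables do not carry over. Pictures are saved under pics/ and viewed, at most 10 in all, crops included, and the job is handed in when it is done.

```bash
mkdir -p pics; ls; cat > h.py <<'E'
import numpy as np,cv2
from rig import env,optics,spotter
def ray(im,uv):
    K=np.array(im["intrinsics"]);P=np.array(im["pose"])
    d=np.linalg.inv(K)@[uv[0],uv[1],1]; d=P[:3,:3]@(d*[1,-1,-1]); return P[:3,3],d
def atz(im,uv,z):
    o,d=ray(im,uv); return o+d*(z-o[2])/d[2]
def proj(im,p):
    K=np.array(im["intrinsics"]);P=np.array(im["pose"])
    c=P[:3,:3].T@(np.array(p)-P[:3,3]); c=c*[1,-1,-1]; c=K@c; return c[:2]/c[2]
E
python3 - <<'E'
from h import *
print(env.observe())
ims={n:optics.get_image(n) for n in("scene","top")}
for n,im in ims.items():
    print(n,im.keys(),np.round(im["pose"],3).tolist(),np.round(im["intrinsics"],1).tolist())
    for q in ["basket","safety_grip","handle_grip","pot","cover","tape_roll","leak_spray","oring_jar"]:
        print(q,[(round(d["score"],2),np.round(np.array(d["at"])*[512,384],1).tolist()) for d in spotter.look_for(im,q)[:2]])
t=np.vstack([ims["scene"]["color"],ims["top"]["color"]])
cv2.imwrite("pics/a.png",cv2.resize(ims["scene"]["color"][:,:,::-1],(800,600)));cv2.imwrite("pics/b.png",cv2.resize(ims["top"]["color"][:,:,::-1],(800,600)))
E
```

```text
pics
{'time_s': 0.0, 'q': array([-8.01176738e+01,  2.18400713e+01,  7.43888656e+01, -5.24401048e-04,
        8.38572442e+01, -1.23343462e+01]), 'qvel': array([-0.03292224, -0.01891013,  0.02541189, -0.07310535,  0.03390172,
       -0.04269003]), 'joint_efforts': array([ 3.99261371e-04, -4.48465776e+01, -2.31277174e+01, -1.73266585e-04,
        4.90290869e-03,  3.05950422e-06]), 'position': array([ 0.20791296, -0.50884335,  0.23069619]), 'tool_rot': array([[ 9.25760267e-01,  3.78110905e-01, -2.67113678e-04],
       [ 3.78110870e-01, -9.25759136e-01,  1.48026238e-03],
       [ 3.12420419e-04, -1.47136668e-03, -9.99998869e-01]]), 'ft_force': array([-0.30436452,  0.42212658, -0.02211143]), 'wrist_torque': array([ 0.05598537,  0.03968013, -0.05012731]), 'gripper_force': 0.0, 'grip_width': 0.08577559802081859}
scene dict_keys(['color', 'intrinsics', 'pose', 'shot']) [[-0.808, 0.272, -0.523, 0.07], [-0.589, -0.397, 0.704, 0.712], [-0.016, 0.876, 0.481, 0.645], [0.0, 0.0, 0.0, 1.0]] [[392.7, 0.0, 260.9], [0.0, 392.7, 201.3], [0.0, 0.0, 1.0]]
basket [(0.74, [224.2, 224.9]), (0.73, [264.1, 252.7])]
safety_grip [(0.76, [254.0, 250.2])]
handle_grip [(0.34, [164.5, 240.1])]
pot [(0.76, [271.8, 246.1]), (0.47, [253.4, 235.0])]
cover [(0.94, [336.0, 231.4])]
tape_roll [(0.98, [285.6, 203.3])]
leak_spray [(0.98, [163.9, 239.8])]
oring_jar [(0.75, [252.8, 201.7])]
top dict_keys(['color', 'intrinsics', 'pose', 'shot']) [[-0.105, 0.973, -0.207, 0.428], [-0.994, -0.103, 0.021, -0.01], [-0.001, 0.208, 0.978, 1.076], [0.0, 0.0, 0.0, 1.0]] [[360.4, 0.0, 249.1], [0.0, 360.4, 188.6], [0.0, 0.0, 1.0]]
basket [(0.98, [222.8, 234.5])]
safety_grip [(0.68, [200.7, 228.1]), (0.38, [314.0, 240.2])]
handle_grip [(0.84, [198.9, 229.6]), (0.58, [176.8, 148.7])]
pot [(0.85, [225.7, 207.5])]
cover [(0.65, [313.9, 242.2])]
tape_roll []
leak_spray [(0.91, [173.3, 148.4]), (0.55, [200.3, 230.1])]
oring_jar [(0.55, [292.0, 150.9]), (0.41, [313.1, 242.7])]
```

View pics/a.png

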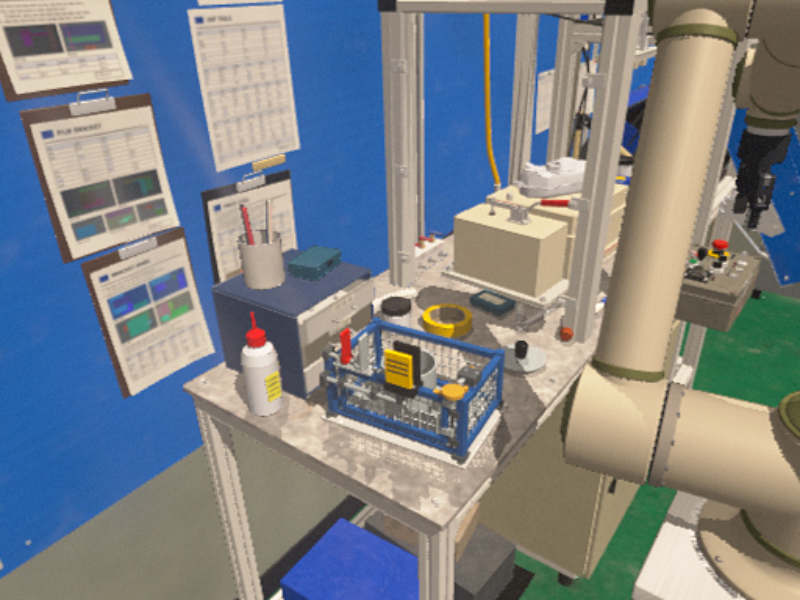

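View pics/b.png

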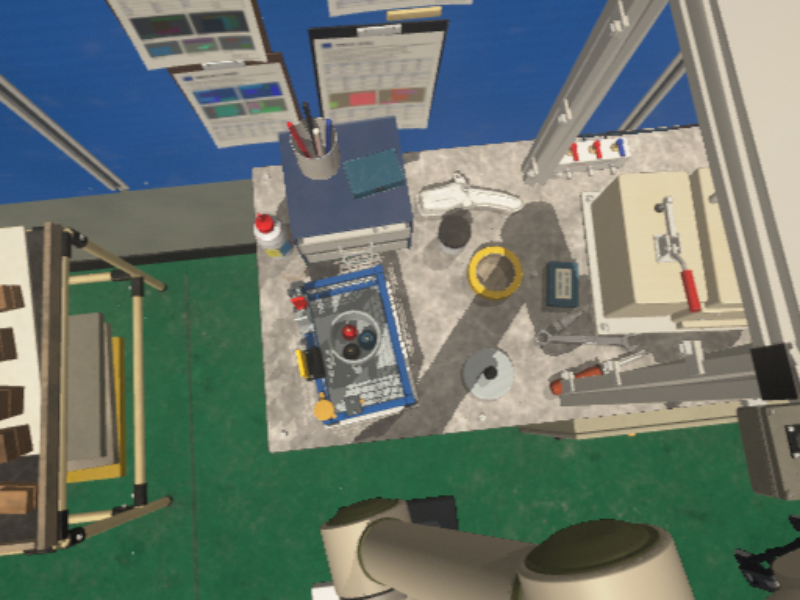

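The scene view shows the gate facing the camera: red catch at (347,345), yellow paddle at (398,370), hinge cap at (455,390), cover at (522,355). In the top view (800x600) the cover knob is at (490,372), the pot rim centre at (354,337), the hinge cap at (323,409), the paddle at (305,363) and the red piece at (298,302).

```bash
python3 - <<'E'
from h import *
im=optics.get_image("top"); sc=optics.get_image("scene")
f=lambda u,z:np.round(atz(im,np.array(u)*.64,z),4)
print("knob",f((490,372),.042),"flange",f((489,374),.011),"pot rim",f((355,337),.096),"hinge",f((323,409),.15),"paddle",f((303,363),.174),"red",f((298,301),.175))
for n,u in [("tape",(496,273)),("spray",(264,223)),("jar",(456,228))]: print(n,f(u,{"tape":.024,"spray":.18,"jar":.061}[n]))
# blue frame corners top
for u in [(380,268),(415,402),(303,283),(330,424)]: print(u,f(u,.112))
c=cv2.resize(im["color"][150:290,170:350,::-1],(772,600),interpolation=cv2.INTER_CUBIC);cv2.imwrite("pics/c.png",c)
w=optics.get_image("wrist");P=np.array(w["pose"]);o=env.observe()
print(np.round(o["tool_rot"].T@(P[:3,3]-o["position"]),4),np.round(o["tool_rot"].T@P[:3,:3],3).tolist(),w["intrinsics"])
E
```

```text
knob [ 0.4833 -0.1998  0.042 ] flange [ 0.4815 -0.2031  0.011 ] pot rim [0.5657 0.0365 0.096 ] hinge [0.4472 0.0961 0.15  ] paddle [0.5219 0.1193 0.174 ] red [0.6233 0.1198 0.175 ]
tape [ 0.6707 -0.2416  0.024 ]
spray [0.761  0.1661 0.18  ]
jar [ 0.7569 -0.1709  0.061 ]
(380, 268) [ 0.681  -0.0196  0.112 ]
(415, 402) [ 0.4432 -0.0544  0.112 ]
(303, 283) [0.6682 0.1179 0.112 ]
(330, 424) [0.4223 0.0909 0.112 ]
[ 0.0805 -0.0008 -0.1418] [[-0.001, 0.95, 0.311], [1.0, 0.0, 0.002], [0.002, 0.311, -0.95]] [[314.55567883   0.         257.85130916]
 [  0.         314.55567883 190.47565844]
 [  0.           0.           1.        ]]
```

View pics/c.png

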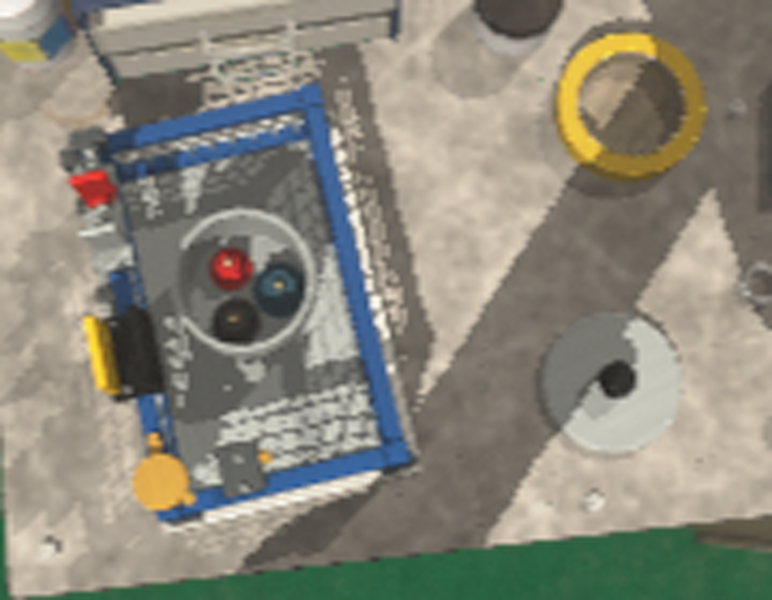

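The crop confirms the layout: the pot is centred at (248,282), the cover knob is at (617,378), and the gate with catch and handle is on the left. I'll go to the cover, swinging inward clear of the guard post.

```bash
python3 -m crank '[8.5,1.71,-2.8,0,0, 8.5,1.71,-2.8,0,0, 8.5,1.71,-2.8,0,0, 8.5,1.71,-2.8,0,0, 8.5,1.71,-2.8,0,0, 8.5,1.71,-2.8,0,0, 8.5,1.71,-2.8,0,0, 8.5,1.71,-2.8,0,0]' && python3 -m crank '[6,2.93,0.52,0.9,0, 6,2.93,0.52,0.9,0, 6,2.93,0.52,0.9,0, 6,2.93,0.52,0.9,0, 6,2.93,0.52,0.9,0, 6,2.93,0.52,0.9,0, 6,2.93,0.52,0.9,0, 6,2.93,0.52,0.9,0]'
python3 - <<'E'
from h import *
w=optics.get_image("wrist");o=env.observe();print(o["position"],o["tool_rot"].round(3).tolist())
print(spotter.look_for(w,"cover"))
print("proj knob est",proj(w,(.483,-.2,.042)))
cv2.imwrite("pics/d.png",w["color"][:,:,::-1])
E
```

```text
time_s: 1.72
position: [0.2498, -0.2485, 0.2314]
tool_rot: [[0.926, 0.378, 0.0], [0.378, -0.926, -0.0], [0.0, 0.0, -1.0]]
ft_force: [1.0, 0.3, 0.0]
grip_width: 0.0853
gripper_force: 0.0
time_s: 2.38
position: [0.4841, -0.1993, 0.1588]
tool_rot: [[0.926, 0.378, 0.0], [0.378, -0.926, -0.0], [0.0, 0.0, -1.0]]
ft_force: [0.1, -0.2, 1.1]
grip_width: 0.0601
gripper_force: 0.0
[ 0.48738842 -0.19834121  0.15704885] [[0.925, 0.38, 0.001], [0.38, -0.925, 0.001], [0.001, -0.001, -1.0]]
[{'at': [0.5117, 0.4445], 'score': 0.79}]
proj knob est [259.57286415 187.32119522]
```

View pics/d.png

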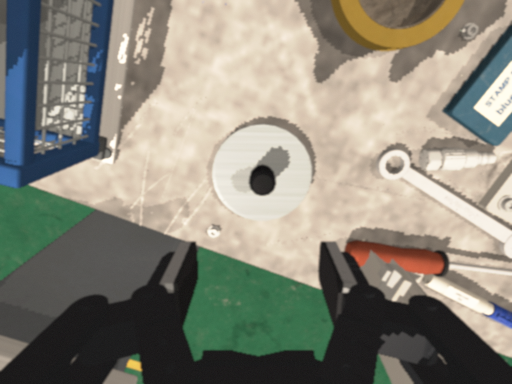

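The wrist view shows the cover with flange centred at (262,171) and the knob's top at about (262,177). I'll compute its position from that.

```bash
python3 - <<'E'
from h import *
w=optics.get_image("wrist");o=env.observe();o2=env.observe();print(o["position"],o2["position"])
g=cv2.cvtColor(w["color"],cv2.COLOR_RGB2HSV)
b=(g[:,:,2]<60).astype(np.uint8); n,l,s,c=cv2.connectedComponentsWithStats(b)
for i in range(1,n):
    if s[i,4]>150: print(s[i],c[i])
for u,z in (((262,176),.042),((262,171),.011)): print(atz(w,u,z))
for q in("cover",): print(spotter.look_for(w,q))
E
```

```text
[ 0.4834766  -0.19923786  0.15835392] [ 0.4834766  -0.19923786  0.15835392]
[447  29  65  84 542] [480.50184502  70.69926199]
[251 167  24  29 550] [262.49272727 181.12      ]
[    0   243   512   141 30753] [250.59148701 339.61190778]
[ 0.49425435 -0.19728572  0.042     ]
[ 0.49094369 -0.19898166  0.011     ]
[{'at': [0.5131, 0.456], 'score': 0.88}, {'at': [0.0793, 0.024], 'score': 0.41}]
```

```bash
python3 -m crank '[5.5,0.05,0.03,1.2,0, 5.5,0.05,0.03,1.2,0, 5.5,0.05,0.03,1.2,0, 5.5,0.05,0.03,1.2,0, 5.5,0.05,0.03,1.2,0, 5.5,0.05,0.03,1.2,0, 5.5,0.05,0.03,1.2,0, 5.5,0.05,0,0,0]'
python3 - <<'E'
from h import *
w=optics.get_image("wrist");o=env.observe();print(o["position"])
for x in(.484,.488,.492): print(proj(w,(x,-.1985,.042)),proj(w,(x,-.1985,.011)))
cv2.imwrite("pics/e.png",w["color"][:,:,::-1])
E
```

```text
time_s: 3.25
position: [0.4855, -0.2004, 0.0743]
tool_rot: [[0.926, 0.377, -0.002], [0.377, -0.926, 0.002], [-0.002, -0.002, -1.0]]
ft_force: [-0.9, -0.6, 0.0]
grip_width: 0.0547
gripper_force: 0.0
[ 0.4861206  -0.20059233  0.07534757]
[255.98239186 228.26146458] [256.4045661  209.34490322]
[258.46970725 222.65445685] [258.55964959 204.39122198]
[260.9877986  216.97807268] [260.73779333 199.38453438]
```

View pics/e.png

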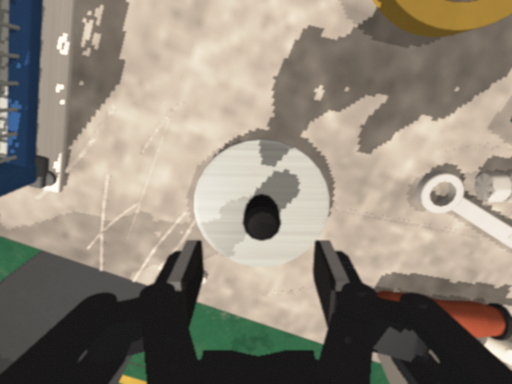

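The wrist view shows the knob's top at (262,223) and the flange centre at (262,202), both between the fingers (midpoint about 261). I need 2.5 mm in +x, then straight down and grip.

```bash
python3 -m crank '[5.5,0.08,0.02,1,0, 5.5,0.08,0.02,1,0, 5.5,0.08,0.02,1,0, 5.5,0,0,1,0, 5.5,0,0,1,0, 5.5,0,0,0.8,0, 5.5,0,0,0,0, 5.5,0,0,0,0]' 30 && python3 -m crank '[2,0,0,0,0, 1.5,0,0,0,0, 1.5,0,0,0,0, 1.5,0,0,0,0, 1.5,0,0,0,0, 1.5,0,0,0,0, 1.5,0,0,0,0, 1.5,0,0,0,0]' 40
python3 -c "
from h import *
for i in range(2):
  o=env.observe();print(o['position'],o['grip_width'],o['gripper_force'],o['ft_force'])"
```

```text
time_s: 3.97
position: [0.4895, -0.1999, 0.0168]
tool_rot: [[0.926, 0.378, -0.001], [0.378, -0.926, 0.001], [-0.001, -0.001, -1.0]]
ft_force: [-0.9, -0.4, 0.4]
grip_width: 0.0547
gripper_force: 0.0
time_s: 4.63
position: [0.4899, -0.2002, 0.018]
tool_rot: [[0.926, 0.378, 0.001], [0.378, -0.926, -0.001], [0.001, 0.001, -1.0]]
ft_force: [0.1, 0.5, 6.4]
grip_width: 0.0227
gripper_force: 39.3
[ 0.48989933 -0.20015568  0.01798238] 0.022706681349295717 39.26081836223602 [0.08639184 0.5463679  6.40584919]
[ 0.48989933 -0.20015568  0.01798238] 0.022706681349295717 39.26081836223602 [0.08639184 0.5463679  6.40584919]
```

```bash
python3 -m crank '[1.5,0,0,-0.5,0, 1.5,0,0,-1.5,0, 1.5,0,0,-3,0, 1.5,0,0,-3,0, 1.5,0,0,-3,0, 1.5,0,0,-3,0, 1.5,0,0,-3,0, 1.5,0,0,-3,0]' 50 && python3 -m crank '[1.5,0.5,-1,0,0, 1.5,1,-2.5,0,0, 1.5,1.3,-3.2,0,0, 1.5,1.4,-3.4,0,0, 1.5,1.4,-3.4,0,0, 1.5,1.3,-3.2,0,0, 1.5,0.9,-2.2,0,0, 1.5,0.2,-0.2,0,0]' && python3 -m crank '[1.5,0,0,0,0, 1.5,0,0,0,0, 1.5,0,0,0,0, 1.5,0,0,0,0, 1.5,0,0,0,0, 1.5,0,0,0,0, 1.5,0,0,0,0, 1.5,0,0,0,0]'
python3 - <<'E'
from h import *
w=optics.get_image("wrist");o=env.observe();print(o["position"],np.round(w["pose"],4).tolist())
print("pot est",proj(w,(.5657,.0365,.096)))
for q in("pot","cover","handle_grip","safety_grip"):print(q,spotter.look_for(w,q)[:2])
cv2.imwrite("pics/f.png",w["color"][:,:,::-1])
E
```

```text
time_s: 5.3
position: [0.489, -0.1995, 0.2188]
tool_rot: [[0.926, 0.378, -0.001], [0.378, -0.926, 0.001], [-0.0, -0.001, -1.0]]
ft_force: [1.3, -0.2, -2.9]
grip_width: 0.0229
gripper_force: 49.2
time_s: 5.97
position: [0.4902, 0.011, 0.2168]
tool_rot: [[0.924, 0.382, -0.002], [0.382, -0.924, 0.002], [-0.001, -0.002, -1.0]]
ft_force: [-0.8, 0.8, -1.9]
grip_width: 0.0223
gripper_force: 49.5
time_s: 6.63
position: [0.4914, 0.0068, 0.2173]
tool_rot: [[0.926, 0.378, 0.0], [0.378, -0.926, -0.0], [0.0, 0.0, -1.0]]
ft_force: [-0.1, 0.5, -2.2]
grip_width: 0.0226
gripper_force: 49.5
[0.49140858 0.00690611 0.2172915 ] [[0.3772, 0.8799, 0.2889, 0.5657], [-0.9261, 0.3589, 0.1161, 0.038], [-0.0016, -0.3113, 0.9503, 0.3591], [0.0, 0.0, 0.0, 1.0]]
pot est [260.14900174  88.14344763]
pot [{'at': [0.5072, 0.182], 'score': 0.79}]
cover [{'at': [0.5031, 0.6003], 'score': 0.66}, {'at': [0.283, 0.2451], 'score': 0.59}]
handle_grip [{'at': [0.2836, 0.2542], 'score': 0.79}]
safety_grip [{'at': [0.2852, 0.2443], 'score': 0.93}]
```

View pics/f.png

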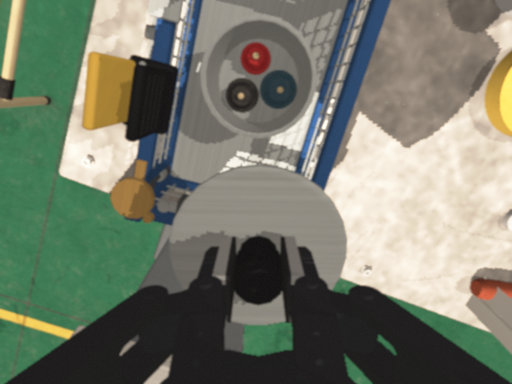

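The wrist view shows the pot rim centred at about (258,77), spanning 200–317 by 16–138. The held cover is level, with its flange spanning 170–347 and its top edge at row 165. The hinge cap is at (133,198), with the yellow and black handle at (105,92) and (152,97).

```bash
python3 - <<'E'
from h import *
from scipy.optimize import least_squares
w=optics.get_image("wrist");o=env.observe();R=o["tool_rot"];p=o["position"]
def circ(r,z,L,Rr,T,B=None):
    def f(c):
        a=np.linspace(0,2*np.pi,721);pts=np.array([proj(w,(c[0]+r*np.cos(t),c[1]+r*np.sin(t),z)) for t in a])
        e=[pts[:,0].min()-L,pts[:,0].max()-Rr,pts[:,1].min()-T]
        if B: e.append(pts[:,1].max()-B)
        return e
    s=least_squares(f,p[:2]+[.02,0]);return s.x,s.fun
pc,e=circ(.046,.096,200,317,16,138);print("pot",pc,e)
for z in (p[2]-.0065,p[2]-.0085):
    cc,e=circ(.048,z,170,347,165);print("cover",cc,e,"tool offs",R.T@(np.r_[cc,z]-p))
print("tool delta pot-cover",(R.T@np.r_[pc-cc,0]))
for n,u,z in [("hinge",(133,198),.15),("yel in",(134,92),.174),("yel out",(86,92),.174),("blk",(152,97),.174),("blk near",(148,140),.174),("blk in-far",(177,66),.174),("blk far",(155,56),.174)]: print(n,atz(w,u,z))
E
```

```text
pot [0.57039238 0.04011859] [ 0.16565402 -0.16594945 -0.78604784  0.96981709]
cover [0.48807702 0.00655331] [-2.27716178  2.27271902  0.38480198] tool offs [-0.00329381 -0.00077373  0.00649999]
cover [0.48771768 0.00640465] [-1.18146704  1.17918996  0.19741784] tool offs [-0.00368267 -0.00077208  0.00849999]
tool delta pot-cover [ 8.92845585e-02  5.95928055e-05 -3.16211157e-07]
hinge [0.46361934 0.09215708 0.15      ]
yel in [0.53699927 0.10207912 0.174     ]
yel out [0.52680459 0.12707779 0.174     ]
blk [0.53821955 0.09195158 0.174     ]
blk near [0.513893   0.08732313 0.174     ]
blk in-far [0.55914069 0.0838239  0.174     ]
blk far [0.55946616 0.09643564 0.174     ]
```

```bash
python3 -m crank '[1.5,0,0,0,0.065, 1.5,0,0,0,0.065, 1.5,0,0,0,0.065, 1.5,0,0,0,0.065, 1.5,0,0,0,0, 1.5,1,-0.25,0,0, 1.5,2,-0.5,0,0, 1.5,2.5,-0.7,0,0]' && python3 -m crank '[1.5,2,-0.6,1,0, 1.5,1.14,-0.24,1.5,0, 1.5,0,0,2,0, 1.5,0,0,2,0, 1.5,0,0,1.2,0, 1.5,0,0,0.8,0, 1.5,0,0,0,0, 1.5,0,0,0,0]'
python3 - <<'E'
from h import *
o=env.observe();print(o["position"],o["tool_rot"].round(3).tolist(),o["ft_force"])
s=optics.get_image("scene")
cv2.imwrite("pics/g.png",cv2.resize(s["color"][190:310,190:350,::-1],(800,600),interpolation=cv2.INTER_CUBIC))
E
```

```text
time_s: 7.6
position: [0.5448, 0.0286, 0.2177]
tool_rot: [[0.992, 0.129, 0.0], [0.129, -0.992, -0.0], [0.0, 0.0, -1.0]]
ft_force: [-0.0, -0.3, -1.3]
grip_width: 0.0225
gripper_force: 49.5
time_s: 8.27
position: [0.5747, 0.0409, 0.1325]
tool_rot: [[0.992, 0.128, 0.0], [0.128, -0.992, 0.0], [0.0, 0.0, -1.0]]
ft_force: [-0.4, 0.4, -1.4]
grip_width: 0.0225
gripper_force: 49.5
[0.57468449 0.04090626 0.13254367] [[0.992, 0.128, 0.0], [0.128, -0.992, 0.0], [0.0, 0.0, -1.0]] [-0.38119061  0.42119739 -1.35551047]
```

View pics/g.png

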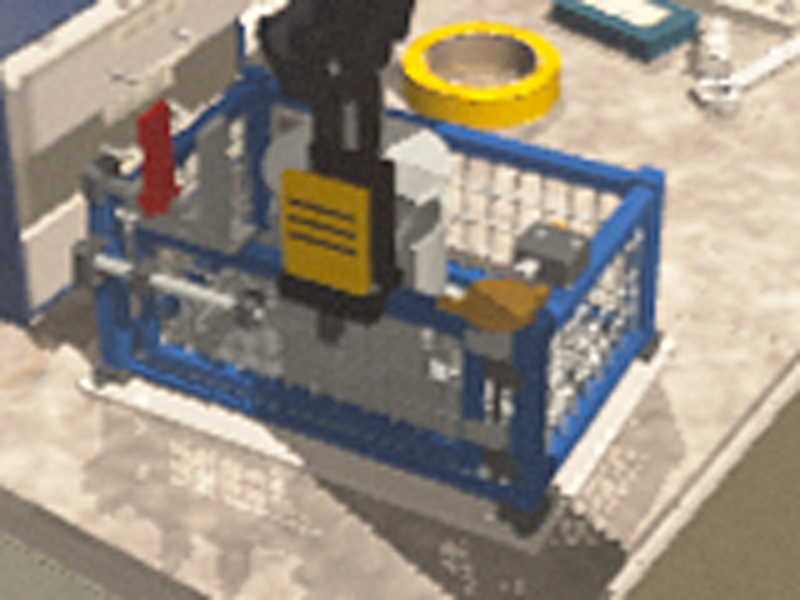

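The scene crop shows the cover held just above the pot. Its right edge (447,155) lies over the pot's right edge (443,230), and the gripper clears the handle. I'll lower it slowly.

```bash
python3 -m crank '[1.5,0,0,0.4,0, 1.5,0,0,0.4,0, 1.5,0,0,0.3,0, 1.5,0,0,0.3,0, 1.5,0,0,0.2,0, 1.5,0,0,0.1,0, 1.5,0,0,0,0, 1.5,0,0,0,0]' && python3 -m crank '[1.5,0,0,0.2,0, 1.5,0,0,0.1,0, 1.5,0,0,0.1,0, 1.5,0,0,0.1,0, 1.5,0,0,0.1,0, 1.5,0,0,0.1,0, 1.5,0,0,0,0, 1.5,0,0,0,0]'
```

```text
time_s: 8.98
position: [0.5743, 0.0408, 0.1154]
tool_rot: [[0.992, 0.128, 0.0], [0.128, -0.992, 0.0], [0.0, -0.0, -1.0]]
ft_force: [-0.2, 0.4, -1.9]
grip_width: 0.0224
gripper_force: 49.5
time_s: 9.65
position: [0.5742, 0.0408, 0.1083]
tool_rot: [[0.992, 0.127, -0.0], [0.127, -0.992, 0.0], [-0.0, -0.0, -1.0]]
ft_force: [-0.4, 0.8, -2.5]
grip_width: 0.0224
gripper_force: 49.5
```

```bash
python3 -m crank '[1.5,0,0,0.05,0, 1.5,0,0,0.05,0, 1.5,0,0,0.05,0, 1.5,0,0,0.05,0, 1.5,0,0,0,0, 1.5,0,0,0,0, 1.5,0,0,0,0, 1.5,0,0,0,0]'
```

```text
time_s: 10.32
position: [0.5743, 0.0408, 0.1071]
tool_rot: [[0.992, 0.128, 0.001], [0.128, -0.992, -0.0], [0.001, 0.0, -1.0]]
ft_force: [-2.9, -0.3, 5.3]
grip_width: 0.0224
gripper_force: 50.3
```

```bash
python3 -m crank '[2.6,0,0,0,0, 3,0,0,0,0, 3.5,0,0,0,0, 4.2,0,0,0,0, 4.2,0,0,0,0, 4.2,0,0,0,0, 4.2,0,0,-0.5,0, 4.2,0,0,-1,0]' && python3 -m crank '[4.2,0,0,-2,0, 4.2,0,0,-2.5,0, 4.2,-1,0,-2.5,0, 4.2,-1.5,0,-2,0, 4.2,-1.5,0,-1,0, 4.2,-1.5,0,-0.5,0, 4.2,0,0,0,0, 4.2,0,0,0,0]'
python3 - <<'E'
from h import *
w=optics.get_image("wrist");o=env.observe();print(o["position"],o["ft_force"])
s=optics.get_image("scene")
a=w["color"][:,:,::-1]; b=cv2.resize(s["color"][205:285,215:305,::-1],(430,384),interpolation=cv2.INTER_CUBIC)
cv2.imwrite("pics/h.png",cv2.resize(np.hstack([a,b]),(800,326)))
cv2.imwrite("pics/h_full.png",a)
E
```

```text
time_s: 10.98
position: [0.5737, 0.0408, 0.1209]
tool_rot: [[0.992, 0.127, -0.002], [0.127, -0.992, 0.0], [-0.002, -0.001, -1.0]]
ft_force: [0.2, -1.6, 0.4]
grip_width: 0.0419
gripper_force: 0.0
time_s: 11.65
position: [0.5197, 0.0338, 0.2274]
tool_rot: [[0.992, 0.127, 0.002], [0.127, -0.992, -0.0], [0.002, 0.0, -1.0]]
ft_force: [-0.2, 0.2, 0.2]
grip_width: 0.0416
gripper_force: 0.0
[0.52004651 0.03379541 0.22675379] [-0.5264428   0.22926255  0.14640718]
```

View pics/h.png

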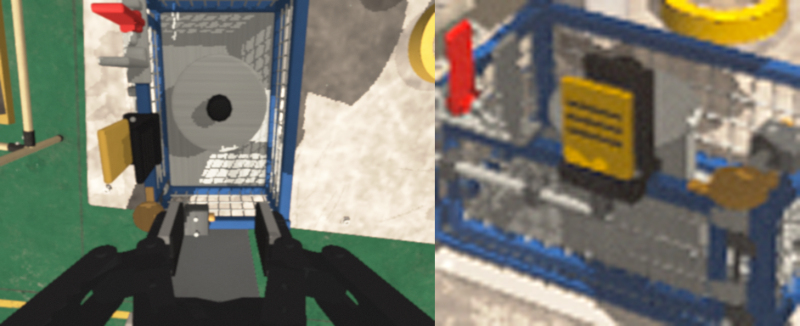

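The pictures show the cover sitting flat and concentric on the pot (wrist part about (218,105)), matching the seated height. Next I turn to the catch orientation and look at the gate from above.

```bash
python3 -m crank '[6.5,0,0,-0.3,-0.12, 6.5,0,0,-0.3,-0.12, 6.5,0,0,-0.3,-0.12, 6.5,0,0,-0.3,-0.12, 6.5,0,0,-0.3,-0.12, 6.5,0,0,0,-0.12, 6.5,0,0,0,-0.12, 6.5,0,0,0,-0.12]' && python3 -m crank '[6.5,0,1,0,-0.12, 6.5,0,1,0,-0.12, 6.5,0,1,0,-0.12, 6.5,0,1,0,-0.12, 6.5,0,1,0,-0.13, 6.5,0,1,0,0, 6.5,0,0,0,0, 6.5,0,0,0,0]' || python3 -m crank '[6.5,0,1,0,-0.12, 6.5,0,1,0,-0.12, 6.5,0,1,0,-0.12, 6.5,0,1,0,-0.12, 6.5,0,1,0,-0.12, 6.5,0,1,0,-0.01, 6.5,0,0,0,0, 6.5,0,0,0,0]'
python3 - <<'E'
from h import *
w=optics.get_image("wrist");o=env.observe();print(o["position"],o["ft_force"])
for q in("handle_grip","safety_grip","hinge_axis","gate"):print(q,spotter.look_for(w,q)[:2])
cv2.imwrite("pics/i.png",cv2.resize(w["color"][:,:,::-1],(800,600)))
E
```

```text
time_s: 12.42
position: [0.5203, 0.0338, 0.2407]
tool_rot: [[0.459, 0.888, -0.001], [0.888, -0.459, 0.0], [-0.0, -0.001, -1.0]]
ft_force: [-0.7, 0.0, -0.4]
grip_width: 0.0651
gripper_force: 0.0
time_s: 13.08
position: [0.5777, 0.0232, 0.2404]
tool_rot: [[-0.126, 0.992, -0.001], [0.992, 0.126, 0.0], [0.0, -0.001, -1.0]]
ft_force: [-0.3, -0.2, 0.4]
grip_width: 0.0648
gripper_force: 0.0
[0.57735035 0.02318145 0.24067422] [ 0.01106564 -0.2753719  -1.08621016]
handle_grip [{'at': [0.4275, 0.182], 'score': 0.93}, {'at': [0.3934, 0.1206], 'score': 0.53}]
safety_grip [{'at': [0.4338, 0.1779], 'score': 0.72}]
hinge_axis [{'at': [0.417, 0.3073], 'score': 0.9}, {'at': [0.3895, 0.1201], 'score': 0.39}]
gate [{'at': [0.4344, 0.1857], 'score': 0.68}]out of range
```

View pics/i.png

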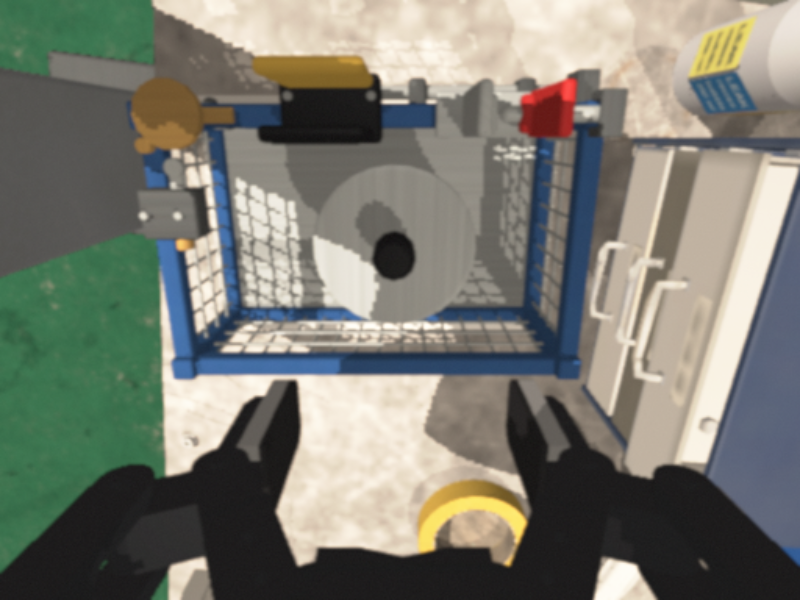

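The view shows the basket square in the frame. The hinge cap is at (167,112), the black handle plate spans 278–382 by 75–142, the yellow paddle top is at about v 57–87, the steel tab top edge is near u 483, and the red piece's outer top edge is at u 577 (v 80–130).

```bash
python3 - <<'E'
from h import *
w=optics.get_image("wrist");o=env.observe();R=o["tool_rot"];p=o["position"]
for n,u,z in [("hinge",(167,112),.15),("red outer",(577,105),.175),("tab hw",(483,105),.175),("yel top L",(255,57),.174),("yel top R",(363,57),.174),("yel bot L",(255,85),.174),("blk top L",(280,78),.174),("blk top R",(381,78),.174),("blk bot",(330,142),.116),("knob",(394,262),.131),("basket inner far corner r",(580,378),.112),("basket nr",(172,378),.112),("post gate near far",(603,105),.112)]:
    P=atz(w,np.array(u)/1.5625,z); print(n,P.round(4),"tool mm",(R.T@(P-p)*1000).round(1)[:2])
E
```

```text
hinge [0.4618 0.1008 0.15  ] tool mm [  91.7 -104.6]
red outer [0.6339 0.1241 0.175 ] tool mm [93.  69.1]
tab hw [0.5971 0.1194 0.175 ] tool mm [93. 32.]
yel top L [0.5068 0.1255 0.174 ] tool mm [110.4 -56.8]
yel top R [0.5482 0.1307 0.174 ] tool mm [110.4 -15.1]
yel bot L [0.5072 0.1155 0.174 ] tool mm [100.5 -57.7]
blk top L [0.5168 0.1192 0.174 ] tool mm [103.  -47.7]
blk top R [0.556  0.1242 0.174 ] tool mm [102.9  -8.2]
blk bot [0.53   0.0964 0.116 ] tool mm [ 78.6 -37.5]
knob [0.5704 0.0408 0.131 ] tool mm [18.4 -4.5]
basket inner far corner r [ 0.6925 -0.0221  0.112 ] tool mm [-59.4 108.7]
basket nr [ 0.4443 -0.0536  0.112 ] tool mm [ -59.3 -141.4]
post gate near far [0.6673 0.132  0.112 ] tool mm [ 96.7 103.2]
```

The red and tab edges, the basket corners and the paddle all agree: the catch point is at tool (+91, +43.5) mm and the handle at (+90, -37). The cap matches if it sits at about 0.125 m. Now to the catch.

```bash
python3 -m crank '[6.6,1,0.5,0,0, 6.6,2,1,0,0, 6.6,2.5,1.2,0,0, 6.6,2.5,1.2,0,0, 6.6,1.1,0.45,0,0, 6.6,0,0,0,0, 6.6,0,0,1.5,0, 6.6,0,0,1.5,0]' && python3 -m crank '[6.6,0,0,0,0, 6.6,0,0,0,0, 6.6,0,0,0,0, 6.6,0,0,0,0, 6.6,0,0,0,0, 6.6,0,0,0,0, 6.6,0,0,0,0, 6.6,0,0,0,0]' 30
python3 - <<'E'
from h import *
w=optics.get_image("wrist");o=env.observe();print(o["position"],o["grip_width"],o["ft_force"])
cv2.imwrite("pics/j.png",cv2.resize(w["color"][:,:,::-1],(800,600)))
E
```

```text
time_s: 14.05
position: [0.6092, 0.1186, 0.2117]
tool_rot: [[-0.127, 0.992, 0.002], [0.992, 0.127, -0.0], [-0.001, 0.002, -1.0]]
ft_force: [0.7, -0.3, -0.7]
grip_width: 0.066
gripper_force: 0.0
time_s: 14.72
position: [0.6091, 0.1189, 0.2115]
tool_rot: [[-0.127, 0.992, 0.0], [0.992, 0.127, -0.0], [-0.0, 0.0, -1.0]]
ft_force: [-1.2, -0.3, 1.3]
grip_width: 0.0661
gripper_force: 0.0
[0.60904342 0.11889948 0.21143741] 0.06593472325597365 [ 0.30257037 -0.02740606 -0.27032737]
```

View pics/j.png

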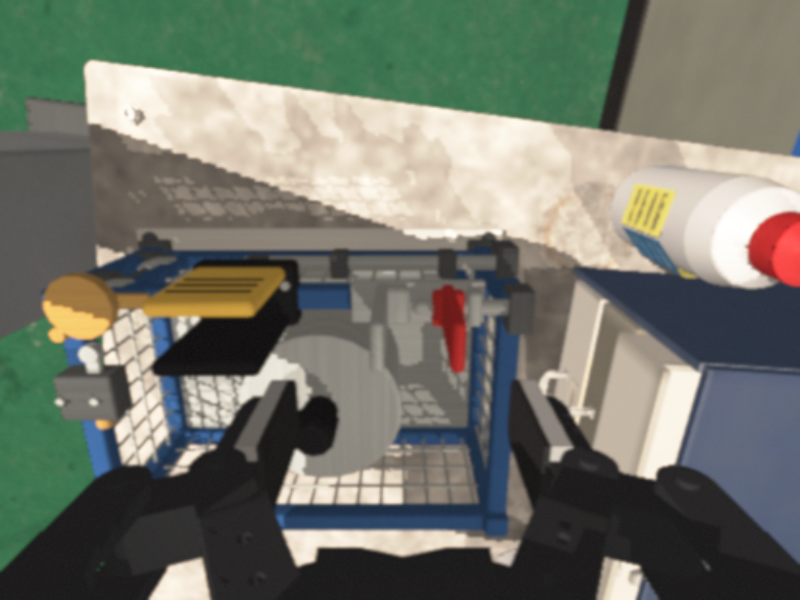

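The wrist view shows the red piece with its top outer edge at about u 466 (v 310–370), and the tab top's hingeward edge at about u 371. The finger midpoint is at u≈403.

```bash
python3 - <<'E'
from h import *
w=optics.get_image("wrist");o=env.observe();R=o["tool_rot"];p=o["position"]
for u in [(466,342),(466,370),(371,342),(371,370)]:
    P=atz(w,np.array(u)/1.5625,.175); print(u,(R.T@(P-p)*1000).round(1)[:2])
for q in [(0,27,.175-p[2]),(0,-13,.175-p[2]),(-11,27,.175-p[2])]:
    print(q,proj(w,p+R@np.array([q[0]/1e3,q[1]/1e3,-q[2]]))*1.5625)
E
```

```text
(466, 342) [ 4.4 25.1]
(466, 370) [-7.8 25.6]
(371, 342) [  4.4 -12.2]
(371, 370) [ -7.8 -12.5]
(0, 27, np.float64(-0.03639207759283747)) [470.36093924 352.23456481]
(0, -13, np.float64(-0.03639207759283747)) [369.26485856 352.26409096]
(-11, 27, np.float64(-0.03639207759283747)) [469.21619411 377.27567919]
```

```bash
python3 -m crank '[6.6,0.1,0,1.2,0, 6.6,0.1,0,1.2,0, 6.6,0,0,1.2,0, 6.6,0,0,1.2,0, 6.6,0,0,1.2,0, 6.6,0,0,1,0, 6.6,0,0,0.4,0, 6.6,0,0,0,0]' 30 && python3 -m crank '[5.5,0,0,0,0, 5,0,0,0,0, 4.5,0,0,0,0, 4,0,0,0,0, 3.5,0,0,0,0, 3,0,0,0,0, 2.5,0,0,0,0, 2,0,0,0,0]' 30 && python3 -m crank '[1.5,0,0,0,0, 1.5,0,0,0,0, 1.5,0,0,0,0, 1.5,0,0,0,0, 1.5,0,0,0,0, 1.5,0,0,0,0, 1.5,0,0,0,0, 1.5,0,0,0,0]' 40
```

```text
time_s: 15.48
position: [0.6085, 0.1209, 0.1364]
tool_rot: [[-0.127, 0.992, -0.002], [0.992, 0.127, -0.0], [0.0, -0.002, -1.0]]
ft_force: [-0.1, -0.2, 0.9]
grip_width: 0.066
gripper_force: 0.0
time_s: 16.15
position: [0.6077, 0.1207, 0.138]
tool_rot: [[-0.127, 0.992, -0.002], [0.992, 0.127, -0.001], [-0.0, -0.002, -1.0]]
ft_force: [-7.1, -2.4, 7.3]
grip_width: 0.0246
gripper_force: 29.1
time_s: 16.82
position: [0.6076, 0.1207, 0.138]
tool_rot: [[-0.127, 0.992, -0.002], [0.992, 0.127, -0.001], [-0.0, -0.002, -1.0]]
ft_force: [-7.0, -1.1, 7.9]
grip_width: 0.0242
gripper_force: 39.0
```

```bash
python3 -m crank '[4,0,0,0,0, 5.6,0,0,0,0, 5.6,0,0,0,0, 5.6,0,0,0,0, 5.6,0,0,-1.5,0, 5.6,0,0,-2.5,0, 5.6,0,0,-2.5,0, 5.6,0,0,-2,0]' 30 && python3 -m crank '[5.6,0,-1.5,-0.5,0, 5.6,-0.1,-2.5,0,0, 5.6,-0.1,-2.5,0,0, 5.6,-0.1,-1.5,0,0, 5.6,0,0,0,0.12, 5.6,0,0,0,0.12, 5.6,0,0,0,0.12, 5.6,0,0,0,0.12]' && python3 -m crank '[5.6,0,0,0,0.12, 5.6,0,0,0,0.12, 5.6,0,0,0,0.12, 5.6,0,0,0,0.12, 5.6,0,0,0,0.12, 5.6,0,0,0,0.12, 5.6,0,0,0,0.12, 5.6,0,0,0,0.12]' && python3 -m crank '[5.6,0,0,0,0.12, 5.6,0,0,0,0.01, 5.6,0,0,0,0, 5.6,0,0,0,0, 5.6,0,0,0,0, 5.6,0,0,0,0, 5.6,0,0,0,0, 5.6,0,0,0,0]'
python3 - <<'E'
from h import *
w=optics.get_image("wrist");o=env.observe();R=o["tool_rot"];p=o["position"];print(p)
h=cv2.cvtColor(w["color"],cv2.COLOR_RGB2HSV)
def blobs(m,n_):
    n,l,s,c=cv2.connectedComponentsWithStats(m.astype(np.uint8))
    for i in range(1,n):
        if s[i,4]>120: print(n_,s[i],c[i].round(1),"tool mm z.174",(R.T@(atz(w,c[i],.174)-p)*1e3).round(1)[:2])
blobs((h[:,:,0]>18)&(h[:,:,0]<32)&(h[:,:,1]>150)&(h[:,:,2]>90),"yellow")
blobs(((h[:,:,0]<6)|(h[:,:,0]>174))&(h[:,:,1]>170)&(h[:,:,2]>90),"red")
blobs((h[:,:,2]<50),"black")
dz=-(.174-p[2])
for q in [(-22,-21.75),(22,-21.75),(-22,10.75),(22,10.75),(0,0)]: print(q,proj(w,p+R@np.array([q[0]/1e3,q[1]/1e3,dz])).round(1))
E
```

```text
time_s: 17.48
position: [0.6088, 0.1209, 0.2239]
tool_rot: [[-0.127, 0.992, 0.001], [0.992, 0.127, 0.0], [-0.0, 0.001, -1.0]]
ft_force: [-0.3, 0.4, -0.1]
grip_width: 0.056
gripper_force: 0.0
time_s: 18.15
position: [0.5296, 0.1077, 0.2272]
tool_rot: [[0.351, 0.936, -0.001], [0.936, -0.351, 0.0], [-0.0, -0.0, -1.0]]
ft_force: [0.1, -0.1, -0.3]
grip_width: 0.0559
gripper_force: 0.0
time_s: 18.82
position: [0.5297, 0.1077, 0.2271]
tool_rot: [[0.968, 0.249, -0.001], [0.249, -0.968, 0.0], [-0.001, -0.0, -1.0]]
ft_force: [0.2, -0.6, 0.0]
grip_width: 0.056
gripper_force: 0.0
time_s: 19.48
position: [0.5298, 0.1078, 0.2273]
tool_rot: [[0.992, 0.128, -0.0], [0.128, -0.992, 0.0], [-0.0, -0.0, -1.0]]
ft_force: [-0.1, 0.5, -0.7]
grip_width: 0.056
gripper_force: 0.0
[0.52980103 0.10776646 0.22733105]
yellow [   0    4   42  147 1675] [27.3 77.2] tool mm z.174 [  86. -136.]
yellow [228 164  15  78 916] [235.3 201.5] tool mm z.174 [  8.6 -16.1]
yellow [  0 354  19   9 126] [  8.3 357.7] tool mm z.174 [-123.1 -198.9]
yellow [115 365  32  10 210] [130.8 369.9] tool mm z.174 [-135.5 -103.5]
red [240  63  35  22 581] [256.6  72.8] tool mm z.174 [88.3 -1.9]
black [331 136  33  31 786] [347.  150.6] tool mm z.174 [42.6 54.6]
black [ 235  156   41   86 2051] [260.2 190.1] tool mm z.174 [16.6  0.2]
black [    0   242   512   142 31268] [258.8 339.9] tool mm z.174 [-105.4   -0.6]
(-22, -21.75) [228.2 243.1]
(22, -21.75) [226.2 182.1]
(-22, 10.75) [275.3 243.1]
(22, 10.75) [276.4 182.1]
(0, 0) [259.8 213.6]
```

The projected handle outline matches the image to a pixel or two. I'll descend and squeeze.

```bash
python3 -m crank '[5.6,0,0,1.5,0, 5.6,0,0,1.5,0, 5.6,0,0,1.5,0, 5.6,0,0,1.5,0, 5.6,0,0,1.3,0, 5.6,0,0,1,0, 5.6,0,0,0.7,0, 5.6,0,0,0,0]' 40 && python3 -m crank '[4.8,0,0,0,0, 4.2,0,0,0,0, 3.6,0,0,0,0, 3,0,0,0,0, 2.5,0,0,0,0, 2,0,0,0,0, 1.5,0,0,0,0, 1,0,0,0,0]' 40 && python3 -m crank '[1,0,0,0,0, 1,0,0,0,0, 1,0,0,0,0, 1,0,0,0,0, 1,0,0,0,0, 1,0,0,0,0, 1,0,0,0,0, 1,0,0,0,0]' 60
```

```text
time_s: 20.2
position: [0.5293, 0.1077, 0.1361]
tool_rot: [[0.992, 0.128, -0.002], [0.128, -0.992, 0.0], [-0.002, -0.0, -1.0]]
ft_force: [0.6, -0.2, -0.6]
grip_width: 0.0562
gripper_force: 0.0
time_s: 20.87
position: [0.5305, 0.1068, 0.1387]
tool_rot: [[0.992, 0.128, 0.003], [0.128, -0.992, -0.002], [0.002, 0.002, -1.0]]
ft_force: [-0.0, -4.8, 6.2]
grip_width: 0.0201
gripper_force: 42.6
time_s: 21.53
position: [0.5306, 0.1066, 0.1388]
tool_rot: [[0.992, 0.128, 0.003], [0.128, -0.992, -0.002], [0.003, 0.002, -1.0]]
ft_force: [-0.7, -6.5, 6.8]
grip_width: 0.0196
gripper_force: 60.9
```

```bash
python3 -m crank '[1,-0.01,-0.4,0,-0.05, 1,-0.01,-0.4,0,-0.05, 1,-0.01,-0.4,0,-0.05, 1,-0.01,-0.4,0,-0.05, 1,-0.01,-0.4,0,-0.05, 1,-0.01,-0.4,0,-0.05, 1,-0.01,-0.4,0,-0.05, 1,-0.01,-0.4,0,-0.05]'
python3 - <<'E'
from h import *
o=env.observe();p=o["position"];x=o["tool_rot"][:,0];print(p,np.arctan2(x[1],x[0])-.128, p[:2]-.08*x[:2],o["ft_force"],o["grip_width"])
E
```

```text
time_s: 22.2
position: [0.521, 0.1373, 0.1388]
tool_rot: [[0.863, 0.506, 0.005], [0.506, -0.863, -0.001], [0.003, 0.003, -1.0]]
ft_force: [3.4, -4.7, 6.5]
grip_width: 0.0199
gripper_force: 60.2
[0.52098828 0.137345   0.13882609] 0.4022162233786547 [0.45197288 0.09688765] [ 3.35200278 -4.66045148  6.50688725] 0.019933994935729303
```

```bash
python3 -m crank '[1,-0.02,-0.64,0,-0.08, 1,-0.02,-0.64,0,-0.08, 1,-0.02,-0.64,0,-0.08, 1,-0.02,-0.64,0,-0.08, 1,-0.02,-0.64,0,-0.08, 1,-0.02,-0.64,0,-0.08, 1,-0.02,-0.64,0,-0.08, 1,-0.02,-0.64,0,-0.08]' && python3 -m crank '[1,-0.02,-0.64,0,-0.08, 1,-0.02,-0.64,0,-0.08, 1,-0.02,-0.64,0,-0.08, 1,-0.02,-0.64,0,-0.08, 1,-0.02,-0.64,0,-0.08, 1,-0.02,-0.64,0,-0.08, 1,-0.01,-0.48,0,-0.06, 1,0,0,0,0]'
python3 - <<'E'
from h import *
o=env.observe();p=o["position"];x=o["tool_rot"][:,0];print(p,np.arctan2(x[1],x[0])-.128, p[:2]-.08*x[:2],o["ft_force"],o["grip_width"])
E
```

```text
time_s: 22.87
position: [0.4836, 0.1721, 0.1388]
tool_rot: [[0.389, 0.921, 0.005], [0.921, -0.389, 0.002], [0.003, 0.004, -1.0]]
ft_force: [5.1, 1.4, 5.7]
grip_width: 0.0195
gripper_force: 60.1
time_s: 23.53
position: [0.4406, 0.1789, 0.1388]
tool_rot: [[-0.141, 0.99, 0.005], [0.99, 0.141, 0.003], [0.002, 0.005, -1.0]]
ft_force: [6.0, 10.8, 4.2]
grip_width: 0.019
gripper_force: 61.2
[0.44059236 0.17892339 0.13880199] 1.5839271848673877 [0.45184535 0.09971901] [ 5.97736824 10.76056321  4.23228211] 0.018981911586870622
```

```bash
python3 - <<'E'
from h import *
im=optics.get_image("top")
h=cv2.cvtColor(im["color"],cv2.COLOR_RGB2HSV)
m=(((h[:,:,0]<6)|(h[:,:,0]>174))&(h[:,:,1]>170)&(h[:,:,2]>90)).astype(np.uint8)
n,l,s,c=cv2.connectedComponentsWithStats(m)
for i in range(1,n):
    if s[i,4]>15: print("red",s[i],c[i].round(1),atz(im,c[i],.15).round(3))
H=np.array([.4515,.099]);u=np.array([-.141,.99]);r=H+.17*u
print("expected red",r,proj(im,(*r,.15)))
for q in("safety_grip","cover","pot","tape_roll","leak_spray","oring_jar"):
    print(q,[(round(d["score"],2),(np.array(d["at"])*[512,384]).round(1).tolist()) for d in spotter.look_for(im,q)[:2]])
print("cover expected",proj(im,(.5704,.0405,.115)))
o=env.observe();print(o["time_s"],o["position"],o["ft_force"])
E
```

```text
red [380  90   5  11  22] [382.2  95. ] [ 0.849 -0.426  0.15 ]
red [366  92   4  10  19] [367.5  96.4] [ 0.849 -0.385  0.15 ]
red [164 137  11  12  89] [168.9 143. ] [0.771 0.172 0.15 ]
red [439 173   9  25  91] [442.7 185.9] [ 0.577 -0.537  0.15 ]
expected red [0.42753 0.2673 ] [139.05811741 277.11033722]
safety_grip [(0.53, [207.1, 262.1])]
cover [(0.8, [225.0, 217.6]), (0.44, [205.6, 261.2])]
pot [(0.21, [202.3, 264.9])]
tape_roll [(0.69, [314.3, 174.9])]
leak_spray [(0.75, [173.1, 149.4])]
oring_jar [(0.7, [289.2, 151.5])]
cover expected [225.14415881 213.15134991]
23.8833 [0.44115626 0.17897855 0.13879772] [ 3.73068081 10.63998282  6.45664976]
```

```bash
python3 - <<'E'
from h import *
for n in("scene","wrist"):
    im=optics.get_image(n)
    h=cv2.cvtColor(im["color"],cv2.COLOR_RGB2HSV)
    m=(((h[:,:,0]<6)|(h[:,:,0]>174))&(h[:,:,1]>150)&(h[:,:,2]>80)).astype(np.uint8)
    k,l,s,c=cv2.connectedComponentsWithStats(m)
    for i in range(1,k):
        if s[i,4]>15: print(n,"red",s[i],c[i].round(1))
    H=np.array([.4515,.099])
    for a in (1.05,1.5,1.58):
        u=np.array([np.cos(a+.128),np.sin(a+.128)])
        print(a,"expected red",proj(im,(*(H+.171*u),.15)))
E
```

```text
scene red [158 143   4  13  17] [159.8 149.8]
scene red [157 200  13  22 153] [163.2 213.7]
scene red [247 274  11  27 252] [252.2 286.7]
1.05 expected red [218.80928722 266.31800042]
1.5 expected red [244.20960945 284.02938184]
1.58 expected red [250.34215419 286.41548484]
wrist red [ 214   47   68   38 1960] [248.5  63.3]
1.05 expected red [466.29570941 123.45277359]
1.5 expected red [290.54914805  63.37959369]
1.58 expected red [255.20271814  61.86795781]
```

The scene and wrist cameras both put the gate at about 1.59 rad, and I'm still holding it. Handing in.

```bash
python3 -c "
from rig import env
print(env.close_job())"
```

```text
the job is handed in; nothing more can be done
None
```

The cover is on the pot and released, the safety catch is pinched fully back, and the handle is squeezed with the gate held open at about 1.59 rad; I handed the job in at about 24 s of the 72 s allowed, and no verdict came back.

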